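Seat the tapered hopper on the bare grinder

ROBOT

A 6-joint arm with a two-finger parallel gripper is mounted at the origin on the work surface. World frame = base frame: x ahead of the robot, y to its left, z up, the work surface at z = 0. Lengths are in mm, angles in rad, forces in N, time in s.
With the tool pointing down it reaches from about 300 to 775 mm from the base axis. Payload 14.6 kg.
Tool frame: the origin (TCP) lies on the centre line of the jaws, within the pads' length; the fingertips stand 8 mm ahead of it and the grasp point (between the pads) lies 11 mm behind it; z points along the fingers, y is the direction in which the jaws open and shut (so a half turn about z gives the same grasp; the last joint's range is limited). The gripper opens to 85 mm and grips with 20 to 120 N. Pads are 22 mm wide; open, the fingers measure 114 mm over their backs; the gripper's body (76 mm by 85 mm) begins 54 mm behind the grasp point. The pads swing forward as they close: fully open they stand 13 mm farther back than shut.
Start: joints at [-1.306, 0.3, 1.521, -0, 1.321, -0.067], TCP at [179.153, -519.994, 239.281] pointing down, gripper open.
Joint ranges: [-3.03, 3.03], [-0.79, 2.21], [0.23, 2.52], [-1.04, 4.18], [0, 3.07], [-2.55, 2.55]. Speed limits (rad/s): [2.22, 2.22, 2.57, 3.14, 3.14, 3.14].

INTERFACE

Orientations are given as [roll, pitch, yaw] about the fixed x, y, z axes, in that order (R = Rz(yaw) Ry(pitch) Rx(roll)).
In Python, from cell import manip gives the robot as it stands.
- The arm moves only by the shell command python3 -m pendant 'ROWS' [FORCE]. ROWS is JSON, one flat list of numbers, 5 for each row, row after row: the closure, from -1 (fully open) to 1 (shut), then the shift along the tool's x, y, z in cm, then the turn about the tool's z in degrees. A call has 1 to 10 rows; each row shifts and turns the pose as measured when the row begins, along the tool's axes as they then stand; what a row does not reach is not made up. A row lasts 1/12 s, in which the tool goes at most 41.7 mm and 7.16 degrees, less where a joint would pass 70% of its speed; a pose out of reach is approached as far as the arm can. A call is refused whole if a number of a shift passes 4.17 or a number of a turn 7.16, either way. A call with a gripper value outside its range is refused whole. The fingers move at their own pace and stop on an object; FORCE is the grip in N (left out, the last holds). Time passes only in rows, so rows that do not move let the fingers close. It gives the time, the measured TCP pose, the force and the opening at its end, in the units of the state.
- manip.get_obs(): the state, without advancing time (a new reading comes with each control period).
- manip.grab_frame(name): name is "scene" or "top" or "wrist"; returns the picture (400x640x3 uint8, red, green, blue); there is no depth.
- manip.camera_model(name): a dict with "camera_matrix" (3x3 intrinsics, pixels), "T" (4x4, takes a point from camera to world coordinates); the wrist camera has in their place "T_tool_cam" (4x4, takes a point from camera to tool coordinates, whose origin is the TCP and whose axes are the flange's). Camera axes: x right, y up, looking along -z (the intrinsics and any distortion apply to the point x, -y, -z); pixel columns grow to the right and rows downward; lengths in mm; the calibration is good to about 2 mm. The wrist camera is an equidistant fisheye: a pixel r from the principal point sees the ray r / f radians off the axis. A picture is of the moment at which its call begins: read the wrist's pose just before it. camera_model takes no time and is no camera call.
- manip.close_job(): hands the job in, once; it reports no verdict.
The state is a dict: "time": time; "qpos": joint angles; "joint_vel": joint speeds; "joint_efforts": joint torques, N m; "tool_pos": TCP position; "eef_rot": TCP orientation; "contact_force": force on the tool from outside, world axes, zero at the start; "moment": the same for the moment, N m; "finger_gap": finger opening in mm.
Only numpy, scipy, OpenCV 4.12 (cv2) and the standard library are available. Lean on these libraries where they do the work, as an engineer would, in place of code of your own. Each camera call takes 0.05 s, during which the arm holds its last target. There are 200 camera calls.

TASK

One of the two coffee grinders has lost its hopper: pick up the loose hopper with the conical foot, lower it foot first into that grinder's empty collar and let go once it sits there upright and centred. The taper jams easily, so set it in gently: do not drop it in or press it down. Leave the straight-sided canister of the same plastic where it stands.

Things in the scene. Friction and masses are not known exactly. Their poses are not given: they have to be found in the camera images.
- hopper_center (a point): centre (on the axis, half-way up) of the loose hopper: grey plastic, closed, black lid with a small grey disc in its middle, 95 mm high, 200 g, upright on the bench on its narrow end. From 2.5 to 47.5 mm above this point it is a straight cylinder 64 mm in diameter: grip it there. The 50 mm below is a cone narrowing to a flat foot 34 mm in diameter. z up along its axis.
- collar_mouth (a point): centre of the mouth of the bare grinder's collar, level with the rim, 180 mm above the bench; z up, fixed. Aluminium ring, 60 mm outside and 52 mm inside diameter at the rim, 40 mm deep, open upwards. The hopper resting in it under its own weight has its foot about 30 mm below the rim and its centre about 18 mm above this point; the foot stays clear of the floor.
- grinder_bare: the bare grinder, fixed on the bench at the left or the right: white body about 125 by 115 mm, its top 135 mm above the bench, the collar standing 45 mm above that. Origin on the bench right under the collar's axis; spout towards -x. The other grinder, on the opposite side, is the same but already has its hopper, whose top is 245 mm above the bench.
- canister_center (a point): centre of a straight-sided closed canister of the same grey plastic with a plain black lid, on its axis half-way up: 64 mm in diameter all the way, 95 mm high, upright on the bench. Not part of the job: to be left alone.
There are look-alikes about, which are no part of the job. Leave any purple look-alike of the grinder_bare alone. Leave any green look-alike of the part that bears hopper_center alone.

How it is judged:
By the outcome, as a careful person would: the job done as asked, in the order asked, and still so for the second after the job is handed in, with the robot touching nothing.
It also fails if it takes over 37 s, if anything falls off the work surface, if the arm or the gripper's body presses on something with over 40 N, if the wrist force passes 120 N, or if a joint passes its speed limit or range.

## Working session

There is one attempt and no reset: what is moved stays moved. The work goes in short steps, Python scripts to look and compute and a shell command to move; the robot and the scene stay as the last step left them, time stands still between calls to the robot, and variables do not carry over. Pictures are saved under pics/ and viewed, about 8 in all and at most 12, crops included, and the job is handed in when it is done.

```bash
mkdir -p pics
cat > h.py <<'E'
import numpy as np, cv2
from cell import manip
from scipy.spatial.transform import Rotation as R
def snap(n,f):
    o=manip.get_obs(); im=manip.grab_frame(n); cv2.imwrite(f'pics/{f}.png',im[:,:,::-1]); np.savez(f'pics/{f}.npz',p=o['tool_pos'],r=o['eef_rot']); return im
def cam(n,f=None):
    m=manip.camera_model(n)
    K=np.array(m['camera_matrix'])
    if n!='wrist': return K,np.array(m['T'])
    d=np.load(f'pics/{f}.npz'); T=np.eye(4); T[:3,:3]=R.from_euler('xyz',d['r']).as_matrix(); T[:3,3]=d['p']
    return K,T@np.array(m['T_tool_cam'])
def ray(n,u,v,f=None):
    m=manip.camera_model(n); K,T=cam(n,f); x=(u-K[0,2])/K[0,0]; y=(v-K[1,2])/K[1,1]
    if n=='wrist':
        r=np.hypot(x,y); s=np.sin(r)/max(r,1e-9); d=np.array([x*s,-y*s,-np.cos(r)])
    else:
        D=np.array(m.get('distortion',m.get('dist',np.zeros(5))),float).ravel()
        q=cv2.undistortPoints(np.array([[[u,v]]],float),K,D)[0,0]; d=np.array([q[0],-q[1],-1.])
    d=T[:3,:3]@d; return T[:3,3],d/np.linalg.norm(d)
def plane(n,u,v,z,f=None):
    o,d=ray(n,u,v,f); return o+d*(z-o[2])/d[2]
def tri(*rs):
    A=sum(np.eye(3)-np.outer(d,d) for o,d in rs); b=sum((np.eye(3)-np.outer(d,d))@o for o,d in rs); p=np.linalg.solve(A,b)
    return p,[np.linalg.norm(np.cross(p-o,d)) for o,d in rs]
E
python3 - <<'E'
from h import *
for n in('scene','top','wrist'): 
    snap(n,n+'0'); m=manip.camera_model(n); print(n,{k:np.round(np.array(v),3).tolist() if k!='name' else v for k,v in m.items()})
print(manip.get_obs())
a=cv2.imread('pics/scene0.png');b=cv2.imread('pics/top0.png')
E
```

```text
scene {'camera_matrix': [[398.436, 0.0, 318.15], [0.0, 398.436, 195.235], [0.0, 0.0, 1.0]], 'T': [[0.539, -0.806, 0.244, 673.156], [0.842, 0.518, -0.148, -164.772], [-0.007, 0.285, 0.958, 1021.543], [0.0, 0.0, 0.0, 1.0]]}
top {'camera_matrix': [[441.505, 0.0, 310.271], [0.0, 441.505, 200.949], [0.0, 0.0, 1.0]], 'T': [[-0.008, 0.995, -0.099, 308.566], [-1.0, -0.007, 0.002, -9.751], [0.001, 0.099, 0.995, 1274.031], [0.0, 0.0, 0.0, 1.0]]}
wrist {'camera_matrix': [[309.707, 0.0, 320.967], [0.0, 309.707, 196.779], [0.0, 0.0, 1.0]], 'T_tool_cam': [[-0.0, 0.966, 0.26, 64.802], [1.0, -0.0, 0.0, 0.492], [0.0, 0.26, -0.966, -134.818], [0.0, 0.0, 0.0, 1.0]]}
{'time': 0.15, 'qpos': array([-1.30557396e+00,  3.00362682e-01,  1.52140992e+00, -7.61260128e-06,
        1.32069094e+00, -6.66221405e-02]), 'joint_vel': array([-0.00065805, -0.0014387 , -0.00191454,  0.0010241 ,  0.00070475,
        0.00025372]), 'joint_efforts': array([ 7.16608138e-04, -5.43668675e+01, -3.61887574e+01, -1.40606085e-04,
        3.17191079e-03,  3.17031129e-05]), 'tool_pos': array([ 179.12573016, -519.84662998,  238.85319489]), 'eef_rot': array([-3.14072321e+00, -5.06198175e-05,  3.31846374e-01]), 'contact_force': array([ 0.63583012, -0.21979789,  0.42243181]), 'moment': array([0.02218396, 0.03365954, 0.03900733]), 'finger_gap': 85.26635169562908}
```

View pics/top0.png

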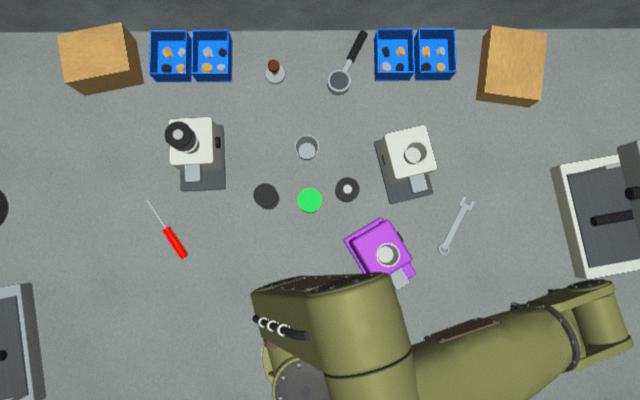

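View pics/scene0.png

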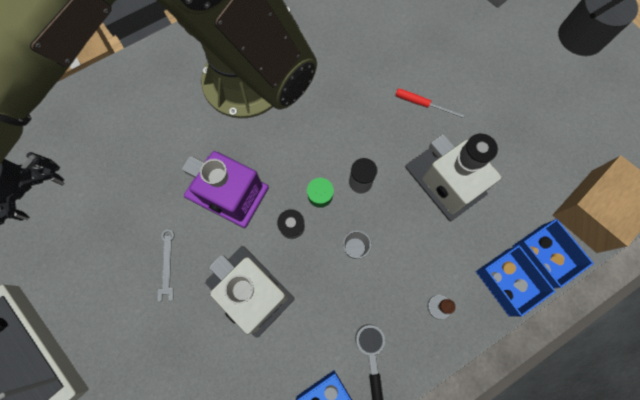

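Top view: hopper candidates are a black lid with a grey disc at (347,188), a plain black lid at (266,196), which is the canister, and a green one at (310,200). The grinders are a white bare one at (415,153), a white one with its hopper at (190,140), and a purple one at (385,250). In the scene view the hopper is at (291,223), the bare collar at (240,290) and the canister at (364,172). The black lid with the grey disc fits the hopper, and the white grinder on the right fits the bare one. I'll confirm both in an enlarged crop and measure.

Run:
```python
from h import *
T=cv2.imread('pics/top0.png');S=cv2.imread('pics/scene0.png')
def crop(I,u,v,w=36): return cv2.resize(I[v-w:v+w,u-w:u+w],(380,290 if 0 else 380)[:2],interpolation=cv2.INTER_CUBIC)
g=np.vstack([np.hstack([crop(T,347,188),crop(T,415,153)]),np.hstack([crop(S,291,223),crop(S,240,290)])])
cv2.imwrite('pics/crop0.png',cv2.resize(g,(600,600)))
def lid(I,u,v,w=26):
    c=I[v-w:v+w,u-w:u+w].max(2); m=(c<60).astype('uint8')
    cs,_=cv2.findContours(m,cv2.RETR_EXTERNAL,cv2.CHAIN_APPROX_NONE); k=max(cs,key=cv2.contourArea)
    e=cv2.fitEllipse(cv2.convexHull(k)); return e[0][0]+u-w,e[0][1]+v-w,e[1],cv2.contourArea(k)
t=lid(T,347,188);s=lid(S,291,223);print('hopper lid',t,s,tri(ray('top',*t[:2]),ray('scene',*s[:2])))
def disc(I,u,v):
    w=7;c=I[v-w:v+w+1,u-w:u+w+1].max(2).astype(float)
    m=np.clip(c-70,0,None); y,x=np.mgrid[-w:w+1,-w:w+1]; k=(x*x+y*y<49);m=m*k; return u+(m*x).sum()/m.sum(),v+(m*y).sum()/m.sum()
t=disc(T,347,188);s=disc(S,291,223);print('disc',t,s,tri(ray('top',*t),ray('scene',*s)))
for z in(94,96):print(plane('top',*t,z),plane('scene',*s,z))
t=lid(T,266,196);s=lid(S,364,172);print('canister',t,tri(ray('top',*t[:2]),ray('scene',*s[:2])))
for n,I,u,v in(('top',T,415,153),('scene',S,240,290)):
    print(n);print(I[v-16:v+17:2,u-18:u+19:2].mean(2).astype(int))
```

```text
Traceback (most recent call last):
cv2.error: OpenCV(4.12.0) /io/opencv/modules/imgproc/src/shapedescr.cpp:361: error: (-201:Incorrect size of input array) There should be at least 5 points to fit the ellipse in function 'fitEllipseNoDirect'
```

View pics/crop0.png

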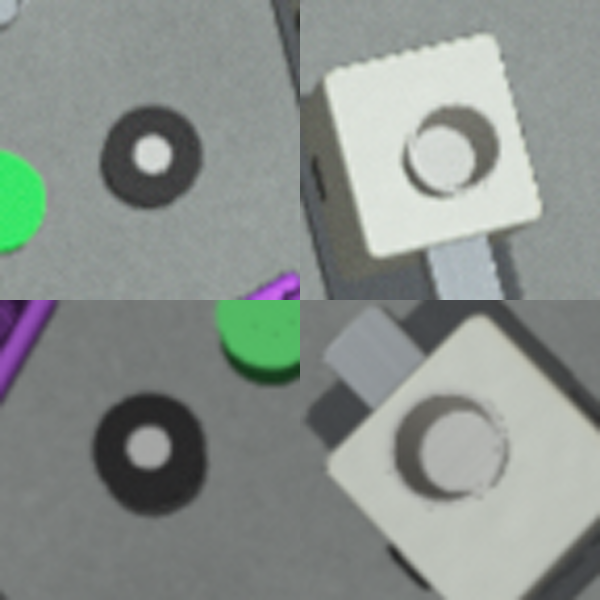

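The crop confirms it: the grey-disc lid is in the left cells, and the white bare collar with an open mouth is in the right cells, at top (415.5,153) and scene (240,289).

Run:
```python
from h import *
T=cv2.imread('pics/top0.png');S=cv2.imread('pics/scene0.png')
def blob(I,u,v,w,lo,hi):
    c=cv2.resize(I[v-w:v+w+1,u-w:u+w+1].mean(2),None,fx=8,fy=8,interpolation=cv2.INTER_LINEAR); m=((c>lo)&(c<hi)).astype('uint8')
    cs,_=cv2.findContours(m,cv2.RETR_EXTERNAL,cv2.CHAIN_APPROX_NONE); k=max(cs,key=cv2.contourArea)
    (x,y),r=cv2.minEnclosingCircle(k); e=cv2.fitEllipse(cv2.convexHull(k))
    f=lambda x,o:(x+.5)/8-.5+o-w
    return f(e[0][0],u),f(e[0][1],v),np.round(np.array(e[1])/8,1)
for nm,a,b in(('disc',(T,347,188,8,140,256),(S,291,223,8,90,256)),('lid',(T,347,188,18,0,100),(S,291,223,20,0,70)),('canlid',(T,266,196,18,0,100),(S,364,172,22,0,70))):
    t=blob(*a);s=blob(*b);print(nm,t,s,tri(ray('top',*t[:2]),ray('scene',*s[:2])))
t=(415.5,153.2);s=(240.2,289.3);print('mouth',tri(ray('top',*t),ray('scene',*s)),plane('top',*t,180),plane('scene',*s,180))
```

```text
disc (347.175479888916, 188.62709045410156, array([8.8, 9.1])) (290.23586559295654, 221.89382362365723, array([10.5, 10.9])) (array([ 458.00616301, -112.44235517,   96.4118932 ]), [np.float64(1.058434979083717), np.float64(1.0584349790836067)])
lid (346.67356300354004, 189.34272575378418, array([23.5, 25.2])) (290.7427043914795, 223.44997596740723, array([26.6, 29.1])) (array([ 458.13142569, -112.48474911,   79.98707863]), [np.float64(1.0832990610326563), np.float64(1.0832990610327393)])
canlid (265.9253215789795, 195.96040534973145, array([23.7, 27.3])) (362.3768615722656, 174.80290031433105, array([27.3, 35.4])) (array([443.8749717 , 109.59612262,  58.29698924]), [np.float64(1.1956441705371752), np.float64(1.1956441705371967)])
mouth (array([ 539.92416472, -281.64376567,  163.14473776]), [np.float64(0.20719073079577896), np.float64(0.20719073079576308)]) [ 536.36336761 -277.71951222  180.        ] [ 542.60319103 -279.15250216  180.        ]
```

```bash
cat >> h.py <<'E'
def plan(tgt,yaw=None,step=38,turn=7,g=-1):
    o=manip.get_obs(); p=np.array(o['tool_pos']); y=o['eef_rot'][2]; yaw=y if yaw is None else np.radians(yaw); d=(yaw-y+np.pi)%(2*np.pi)-np.pi
    n=int(np.ceil(max(np.linalg.norm(tgt-p)/step,abs(np.degrees(d))/turn,1)));print(np.round(p,1),np.round(o['eef_rot'],3),'rows',n)
    for i in range(n):
        c,s=np.cos(y+d*i/n),np.sin(y+d*i/n); v=(np.array(tgt)-p)/n/10
        print([g,round(c*v[0]+s*v[1],2),round(s*v[0]-c*v[1],2),round(-v[2],2),round(-np.degrees(d)/n,2)])
E
python3 -c "
from h import *
plan([440,-200,330],90)"
```

```text
[ 179.1 -519.8  238.9] [-3.141 -0.     0.332] rows 12
[-1, np.float64(2.92), np.float64(-1.81), np.float64(-0.76), np.float64(-5.92)]
[-1, np.float64(3.09), np.float64(-1.5), np.float64(-0.76), np.float64(-5.92)]
[-1, np.float64(3.23), np.float64(-1.17), np.float64(-0.76), np.float64(-5.92)]
[-1, np.float64(3.34), np.float64(-0.83), np.float64(-0.76), np.float64(-5.92)]
[-1, np.float64(3.41), np.float64(-0.49), np.float64(-0.76), np.float64(-5.92)]
[-1, np.float64(3.44), np.float64(-0.13), np.float64(-0.76), np.float64(-5.92)]
[-1, np.float64(3.43), np.float64(0.22), np.float64(-0.76), np.float64(-5.92)]
[-1, np.float64(3.39), np.float64(0.58), np.float64(-0.76), np.float64(-5.92)]
[-1, np.float64(3.31), np.float64(0.92), np.float64(-0.76), np.float64(-5.92)]
[-1, np.float64(3.2), np.float64(1.26), np.float64(-0.76), np.float64(-5.92)]
[-1, np.float64(3.05), np.float64(1.58), np.float64(-0.76), np.float64(-5.92)]
[-1, np.float64(2.88), np.float64(1.89), np.float64(-0.76), np.float64(-5.92)]
```

```bash
python3 -m pendant '[-1,2.9,-1.8,-1,-5.9, -1,3.1,-1.5,-1,-5.9, -1,3.2,-1.2,-1,-5.9, -1,3.3,-0.8,-1,-5.9, -1,3.4,-0.5,-1,-5.9, -1,3.4,-0.1,-1,-5.9, -1,3.4,0.2,-1,-5.9, -1,3.4,0.6,-0.8,-5.9, -1,0,0,0,0]' && python3 -c "
from h import *
snap('wrist','w1');plan([440,-200,330],90)"
```

```text
time: 0.9
tool_pos: [354.9, -296.6, 317.8]
eef_rot: [-3.137, -0.006, 1.191]
contact_force: [-0.1, -0.4, 0.0]
finger_gap: 85.6
[ 353.8 -298.   317.1] [-3.137 -0.006  1.186] rows 4
[-1, np.float64(3.08), np.float64(1.08), np.float64(-0.32), np.float64(-5.5)]
[-1, np.float64(2.96), np.float64(1.37), np.float64(-0.32), np.float64(-5.5)]
[-1, np.float64(2.82), np.float64(1.65), np.float64(-0.32), np.float64(-5.5)]
[-1, np.float64(2.65), np.float64(1.91), np.float64(-0.32), np.float64(-5.5)]
```

```bash
python3 -m pendant '[-1,3.1,1.1,-0.3,-5.5, -1,3,1.4,-0.3,-5.5, -1,2.8,1.6,-0.3,-5.5, -1,2.6,1.9,-0.3,-5.5, -1,0,0,0,0, -1,0,0,0,0]' && python3 -c "
from h import *
snap('wrist','w2');o=manip.get_obs();print(o['tool_pos'],o['eef_rot'])
a=cv2.imread('pics/w1.png');b=cv2.imread('pics/w2.png');cv2.imwrite('pics/w12.png',cv2.resize(np.vstack([a,b]),(480,600)))"
```

```text
time: 1.45
tool_pos: [441.3, -199.4, 327.3]
eef_rot: [-3.135, -0.008, 1.577]
contact_force: [0.1, -0.3, -0.6]
finger_gap: 85.3
[ 441.10577265 -199.62480153  327.315445  ] [-3.13505594 -0.0085174   1.57594237]
```

View pics/w12.png

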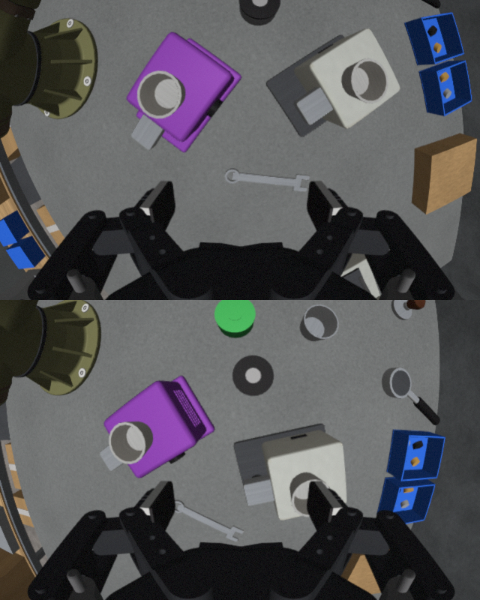

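w1 shows the bare collar at about (493,107); w2 shows the hopper disc at about (337,100) and the collar half hidden by a finger.

Run:
```python
from h import *
a=cv2.imread('pics/w1.png');b=cv2.imread('pics/w2.png');t=cv2.imread('pics/top0.png');s=cv2.imread('pics/scene0.png')
def cr(I,u,v,w,n): 
    c=cv2.resize(I[v-w:v+w,u-w:u+w],(n,n),interpolation=cv2.INTER_CUBIC).astype(float); lo,hi=np.percentile(c,[1,99]); return np.clip((c-lo)/(hi-lo)*255,0,255).astype('uint8')
g=np.hstack([cr(a,493,107,40,400),cr(t,415,153,20,400)]);cv2.imwrite('pics/c1.png',g)
c=b[80:125,310:365].mean(2);c=cv2.resize(c,None,fx=8,fy=8);m=(c>130).astype('uint8');m[:80]=0
n,_,st,ce=cv2.connectedComponentsWithStats(m)
for i in range(1,n):
    if st[i,4]>300 : u=(ce[i][0]+.5)/8-.5+310;v=(ce[i][1]+.5)/8-.5+80;print(u,v,st[i]/8.,plane('wrist',u,v,95,'w2'),tri(ray('wrist',u,v,'w2'),ray('top',347.2,188.6),ray('scene',290.2,221.9)))
```

```text
337.10877860196126 100.22837880311792 [  17.375   10.75    20.25    19.875 2485.625] [ 457.61720149 -114.28366874   95.        ] (array([ 457.84973324, -113.1207036 ,   95.16001341]), [np.float64(1.1939073292740954), np.float64(1.6781005875088137), np.float64(0.6364250817512767)])
```

View pics/c1.png

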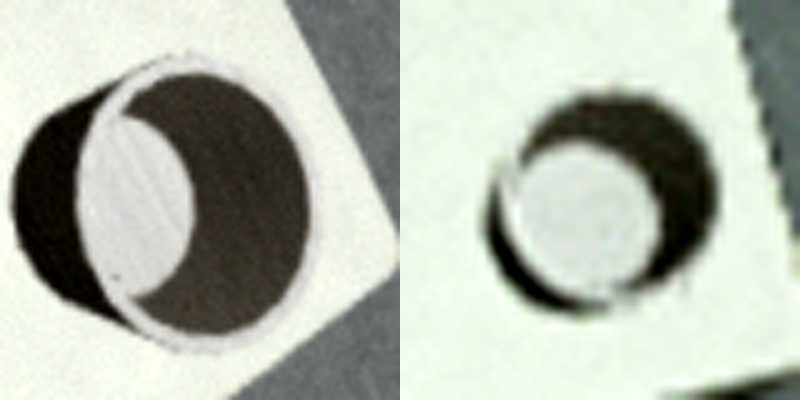

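Run:
```python
from h import *
r={'w':ray('wrist',492.2,107.4,'w1'),'t':ray('top',415.9,152.15),'s':ray('scene',238.6,289)}
for k,(o,d) in r.items(): print(k,o+d*(180-o[2])/d[2])
print(tri(r['w'],r['t'],r['s']),tri(r['w'],r['t']),tri(r['w'],r['s']))
plan([457.9,-113.1,150],96)
```

```text
w [ 537.5543189  -281.40966835  180.        ]
t [ 539.04201808 -278.81110787  180.        ]
s [ 540.2949949 -281.638391   180.       ]
(array([ 539.8894024, -281.4306623,  175.6140262]), [np.float64(0.6973355570560312), np.float64(1.503683724560718), np.float64(0.8516739406881465)]) (array([ 540.55335865, -281.31272206,  174.17655879]), [np.float64(1.0631260661222517), np.float64(1.0631260661222512)]) (array([ 539.71431346, -282.08257735,  176.29804199]), [np.float64(0.06928238367696087), np.float64(0.06928238367679918)])
[ 441.1 -199.6  327.3] [-3.135 -0.009  1.576] rows 6
[-1, np.float64(1.44), np.float64(0.29), np.float64(2.96), np.float64(-0.95)]
[-1, np.float64(1.44), np.float64(0.31), np.float64(2.96), np.float64(-0.95)]
[-1, np.float64(1.43), np.float64(0.33), np.float64(2.96), np.float64(-0.95)]
[-1, np.float64(1.42), np.float64(0.36), np.float64(2.96), np.float64(-0.95)]
[-1, np.float64(1.42), np.float64(0.38), np.float64(2.96), np.float64(-0.95)]
[-1, np.float64(1.41), np.float64(0.41), np.float64(2.96), np.float64(-0.95)]
```

```bash
python3 -m pendant '[-1,1.44,0.3,2.96,0, -1,1.44,0.3,2.96,0, -1,1.44,0.3,2.96,0, -1,1.44,0.3,2.96,0, -1,1.44,0.3,2.96,0, -1,1.44,0.3,2.96,0, -1,0,0,0,0, -1,0,0,0,0]'
python3 - <<'E'
from h import *
b=snap('wrist','w3')[:,:,::-1]
g=b.mean(2);m=(g>120).astype('uint8')
n,_,st,ce=cv2.connectedComponentsWithStats(m)
for i in range(1,n):
    if 300<st[i,4]<3000 and abs(st[i,2]-st[i,3])<12: print(ce[i],st[i],plane('wrist',*ce[i],95,'w3'),tri(ray('wrist',*ce[i],'w3'),ray('wrist',337.1,100.2,'w2')))
plan([457.7,-113.4,63],90,step=25)
E
```

```text
time: 2.17
tool_pos: [453.5, -119.3, 142.8]
eef_rot: [-3.135, -0.005, 1.548]
contact_force: [0.7, -0.2, 1.5]
finger_gap: 85.7
[190.50066225 213.4       ] [151 187  66  59 755] [ 366.28897193 -112.7400909    95.        ] (array([437.09979876, -98.804759  , 208.34064634]), [np.float64(26.887708734613962), np.float64(26.88770873461395)])
[328.70666667 214.41511111] [ 310  197   39   36 1125] [ 457.51157019 -114.65535356   95.        ] (array([ 457.5384355 , -114.32268962,   96.03291919]), [np.float64(0.04007238200202957), np.float64(0.04007238200197742)])
[161.70567376 364.01560284] [ 136  338   51   52 1410] [ 302.25027658 -259.67586532   95.        ] (array([ 436.32553269, -111.36917536,  237.61743671]), [np.float64(18.609307770174617), np.float64(18.609307770174645)])
[485.17720392 373.58682102] [ 455  353   54   47 1123] [ 605.23168505 -280.64904146   95.        ] (array([ 468.68261567, -112.03481584,  238.87306579]), [np.float64(20.405366591862197), np.float64(20.405366591862254)])
[ 453.4 -119.4  142.9] [-3.135 -0.005  1.547] rows 4
[-1, np.float64(0.15), np.float64(0.1), np.float64(2.0), np.float64(-0.34)]
[-1, np.float64(0.15), np.float64(0.11), np.float64(2.0), np.float64(-0.34)]
[-1, np.float64(0.15), np.float64(0.11), np.float64(2.0), np.float64(-0.34)]
[-1, np.float64(0.15), np.float64(0.11), np.float64(2.0), np.float64(-0.34)]
```

View pics/w3.png

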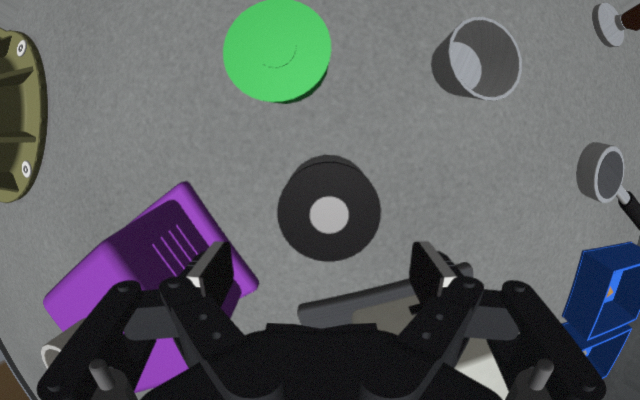

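The view shows the grey-disc hopper at (329,214), with the fingers either side of it and the purple grinder clear of them. I'll descend.

```bash
python3 -m pendant '[-1,0.15,0.12,1.8,0, -1,0.15,0.12,1.8,0, -1,0.1,0.1,1.8,0, -1,0.1,0.1,1.0,0, -1,0,0,0,0, -1,0,0,0,0]' && python3 -c "
from h import *
plan([457.6,-114.3,63],90)"
```

```text
time: 2.72
tool_pos: [461.2, -122.3, 86.1]
eef_rot: [3.135, -0.0, 1.537]
contact_force: [0.1, 0.2, 0.0]
finger_gap: 85.5
[ 461.2 -122.3   86.1] [ 3.135 -0.     1.537] rows 1
[-1, np.float64(0.79), np.float64(-0.39), np.float64(2.31), np.float64(-1.94)]
```

```bash
python3 -m pendant '[-1,0.8,-0.4,1.0,0, -1,0,0,1.0,0, -1,0,0,0,0]' && python3 -c "
from h import *
plan([457.6,-114.3,63],90)"
```

```text
time: 2.97
tool_pos: [459.5, -116.2, 69.3]
eef_rot: [3.129, 0.002, 1.535]
contact_force: [-0.4, 0.1, -0.8]
finger_gap: 85.5
[ 459.5 -116.2   69.3] [3.129e+00 2.000e-03 1.535e+00] rows 1
[-1, np.float64(0.18), np.float64(-0.2), np.float64(0.63), np.float64(-2.05)]
```

```bash
python3 -m pendant '[-1,0.2,-0.2,0.6,0, -1,0,0,0,0, 0,0,0,0,0, 1,0,0,0,0, 1,0,0,0,0, 1,0,0,0,0, 1,0,0,0,0, 1,0,0,0,0, 1,0,0,0,0]' 45; python3 -m pendant '[1,0,0,0,0, 1,0,0,0,0]'
```

```text
time: 3.72
tool_pos: [458.9, -115.4, 65.4]
eef_rot: [3.126, 0.003, 1.535]
contact_force: [-0.1, 0.8, -1.3]
finger_gap: 62.8
time: 3.88
tool_pos: [458.8, -115.4, 65.3]
eef_rot: [3.126, 0.003, 1.535]
contact_force: [-0.7, 0.2, -2.2]
finger_gap: 62.8
```

Gripped: the gap is 62.8 mm. I'll lift.

```bash
python3 -m pendant '[1,0,0,-0.5,0, 1,0,0,-1.5,0, 1,0,0,-3,0, 1,0,0,-3,0, 1,0,0,-3,0, 1,0,0,-3,0, 1,0,0,-3,0, 1,0,0,-3,0, 1,0,0,-3,0, 1,0,0,0,0]' && python3 -m pendant '[1,0,0,0,0]' && python3 -c "
from h import *
plan([538,-281,300],90)"
```

```text
time: 4.72
tool_pos: [452.8, -113.8, 308.1]
eef_rot: [3.13, 0.002, 1.535]
contact_force: [0.8, -0.1, -0.7]
finger_gap: 62.4
time: 4.8
tool_pos: [452.8, -113.8, 309.0]
eef_rot: [3.128, 0.002, 1.535]
contact_force: [-0.7, -0.3, -2.9]
finger_gap: 62.7
[ 452.8 -113.8  309. ] [3.128e+00 2.000e-03 1.535e+00] rows 5
[-1, np.float64(-3.28), np.float64(1.82), np.float64(0.18), np.float64(-0.41)]
[-1, np.float64(-3.29), np.float64(1.8), np.float64(0.18), np.float64(-0.41)]
[-1, np.float64(-3.31), np.float64(1.78), np.float64(0.18), np.float64(-0.41)]
[-1, np.float64(-3.32), np.float64(1.75), np.float64(0.18), np.float64(-0.41)]
[-1, np.float64(-3.33), np.float64(1.73), np.float64(0.18), np.float64(-0.41)]
```

```bash
python3 -m pendant '[1,-2,0,0,-2, 1,-3.6,0,0,0, 1,-3.6,0,0,0, 1,-3.6,0,0,0, 1,-2,0,0,0, 1,0,0,0,0, 1,0,0,0,0]' && python3 -c "
from h import *
snap('wrist','w4')
plan([538,-281,300],90)"
```

```text
time: 5.38
tool_pos: [450.1, -266.7, 303.3]
eef_rot: [3.134, -0.002, 1.574]
contact_force: [0.9, 0.6, -1.2]
finger_gap: 62.7
[ 450.1 -266.4  303.2] [ 3.135e+00 -2.000e-03  1.575e+00] rows 3
[-1, np.float64(-0.5), np.float64(2.93), np.float64(0.11), np.float64(0.08)]
[-1, np.float64(-0.5), np.float64(2.93), np.float64(0.11), np.float64(0.08)]
[-1, np.float64(-0.49), np.float64(2.93), np.float64(0.11), np.float64(0.08)]
```

View pics/w4.png

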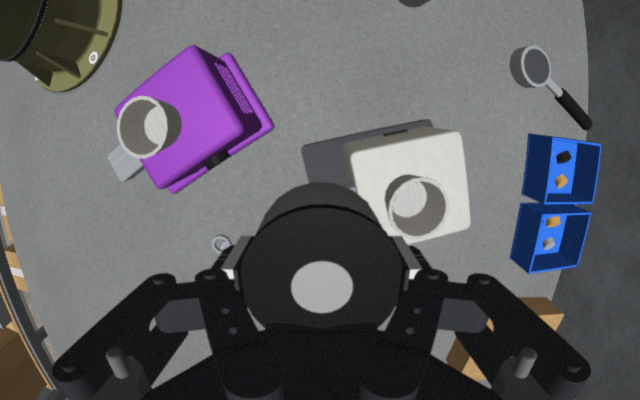

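The held hopper's disc is at (322,287), and the collar mouth is fully in view near (416,207). I'll enlarge the collar to read its rim.

Run:
```python
from h import *
b=cv2.imread('pics/w4.png');u,v,w=416,207,40
c=cv2.resize(b[v-w:v+w,u-w:u+w],(560,560),interpolation=cv2.INTER_CUBIC).astype(float);lo,hi=np.percentile(c,[1,99]);c=np.clip((c-lo)/(hi-lo)*255,0,255).astype('uint8')
for k in range(0,560,70): cv2.line(c,(k,0),(k,8),(0,0,255),2);cv2.line(c,(0,k),(8,k),(0,0,255),2)
cv2.imwrite('pics/c4.png',c)
g=b.mean(2);m=(g>120).astype('uint8');n,l,st,ce=cv2.connectedComponentsWithStats(m);i=l[287,322];u,v=ce[i]
z=manip.get_obs()['tool_pos'][2]+29.7;print('disc',u,v,st[i],plane('wrist',u,v,z,'w4'))
```

```text
disc 321.56507809371243 286.6043251902283 [ 291  261   62   52 2497] [ 449.47518742 -266.79267168  332.86091765]
```

View pics/c4.png

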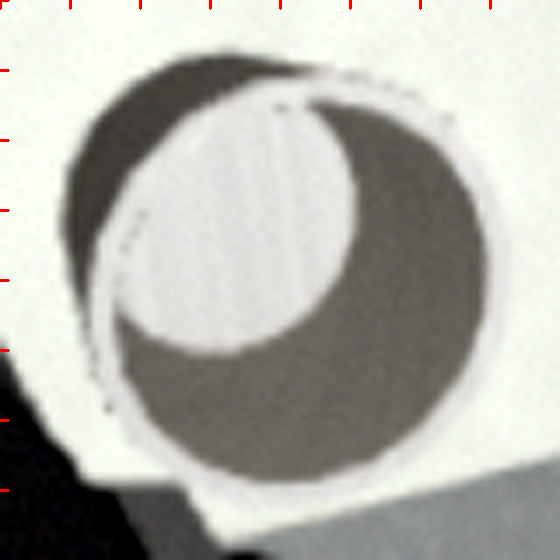

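Run:
```python
from h import *
P=np.array([(488,275),(482,330),(440,410),(370,462),(290,482),(215,455),(150,395),(118,320),(325,102),(400,122),(460,180)],float)
p=(P+.5)/7-.5+np.array([376,167])
e=cv2.fitEllipse(p.astype('float32'));print(e)
for z in(175,180):
    W=np.array([plane('wrist',*q,z,'w4')[:2] for q in p]);A=np.c_[2*W,np.ones(len(W))];s=np.linalg.lstsq(A,(W**2).sum(1),rcond=None)[0];r=np.sqrt(s[2]+s[:2]@s[:2]);print(z,s[:2],'r',r,np.round(np.linalg.norm(W-s[:2],axis=1)-r,1))
r=[ray('wrist',*e[0],'w4'),ray('wrist',492.2,107.4,'w1')];print(tri(*r),tri(*r,ray('top',415.9,152.15),ray('scene',238.6,289)))
plan([539.5,-281,290],90,step=30)
```

```text
((418.969482421875, 207.82020568847656), (52.2199821472168, 54.62557601928711), 28.5850887298584)
175 [ 542.09810108 -283.76676124] r 25.901044167798087 [-0.3  0.1  0.4  0.3  0.4 -0.9 -0.7  0.8  0.3 -0.  -0.5]
180 [ 540.31458787 -282.21549086] r 25.409072856018923 [-0.3  0.1  0.4  0.3  0.4 -0.9 -0.7  0.8  0.3 -0.  -0.5]
(array([ 540.77107229, -282.48851743,  174.82516341]), [np.float64(0.27419653655374476), np.float64(0.2741965365537872)]) (array([ 539.92738908, -281.54870938,  176.26469032]), [np.float64(0.8238168985803782), np.float64(0.5111413078538056), np.float64(1.7663509071702161), np.float64(0.6370318503243861)])
[ 450.1 -266.4  303.2] [ 3.135e+00 -2.000e-03  1.575e+00] rows 4
[-1, np.float64(-0.37), np.float64(2.23), np.float64(0.33), np.float64(0.06)]
[-1, np.float64(-0.37), np.float64(2.23), np.float64(0.33), np.float64(0.06)]
[-1, np.float64(-0.37), np.float64(2.23), np.float64(0.33), np.float64(0.06)]
[-1, np.float64(-0.37), np.float64(2.23), np.float64(0.33), np.float64(0.06)]
```

```bash
python3 -m pendant '[1,-0.2,1.2,0,0, 1,-0.4,2.5,0,0, 1,-0.4,2.5,0,0, 1,-0.4,1.8,0.2,0, 1,0,0,0,0, 1,0,0,0,0]' && python3 -c "
from h import *
plan([540.6,-281.8,268],90,step=30)"
```

```text
time: 5.93
tool_pos: [533.5, -274.1, 299.2]
eef_rot: [3.138, -0.005, 1.58]
contact_force: [-0.2, 0.1, -1.4]
finger_gap: 62.9
[ 533.5 -274.1  299.2] [ 3.138 -0.005  1.58 ] rows 2
[-1, np.float64(-0.39), np.float64(0.35), np.float64(1.56), np.float64(0.25)]
[-1, np.float64(-0.39), np.float64(0.35), np.float64(1.56), np.float64(0.25)]
```

```bash
python3 -m pendant '[1,-0.4,0.4,1,0, 1,-0.4,0.35,1,0, 1,0,0,1,0, 1,0,0,0,0, 1,0,0,0,0]' && python3 -c "
from h import *
plan([540.6,-281.8,255],90,step=30)"
```

```text
time: 6.35
tool_pos: [540.2, -280.5, 265.3]
eef_rot: [3.139, -0.006, 1.581]
contact_force: [0.5, 0.6, -2.0]
finger_gap: 62.7
[ 540.2 -280.5  265.3] [ 3.139 -0.006  1.581] rows 1
[-1, np.float64(-0.14), np.float64(0.03), np.float64(1.03), np.float64(0.59)]
```

```bash
python3 -m pendant '[1,-0.13,0.04,0.8,0, 1,0,0,0.8,0, 1,0,0,0.8,0, 1,0,0,0,0, 1,0,0,0,0]' && python3 -c "
from h import *
plan([540.6,-281.8,225],90,step=30)
for n in('scene','top'): snap(n,n+'1')
a=cv2.imread('pics/scene1.png')[200:380,140:340];b=cv2.imread('pics/top1.png')[63:243,315:515]
cv2.imwrite('pics/c5.png',cv2.resize(np.hstack([a,b]),(800,360),interpolation=cv2.INTER_CUBIC))"
```

```text
time: 6.77
tool_pos: [540.0, -281.9, 238.9]
eef_rot: [3.139, -0.006, 1.58]
contact_force: [1.0, 0.4, -1.4]
finger_gap: 62.7
[ 540.  -281.9  238.9] [ 3.139 -0.006  1.58 ] rows 1
[-1, np.float64(0.01), np.float64(0.06), np.float64(1.39), np.float64(0.54)]
```

View pics/c5.png

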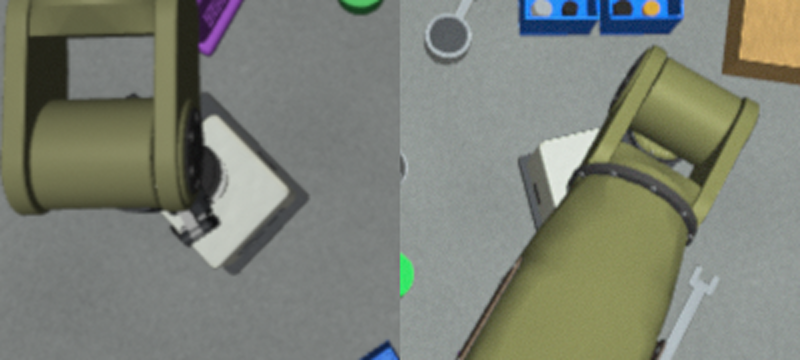

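The arm hides the hopper in both fixed views, so they add nothing here. I'll go down in small steps and watch the force, with contact expected near TCP z ≈ 216.

```bash
python3 -m pendant '[1,0,0.05,0.5,0, 1,0,0,0.4,0, 1,0,0,0.3,0, 1,0,0,0,0, 1,0,0,0,0]'; python3 -m pendant '[1,0,0,0,0]'
```

```text
time: 7.28
tool_pos: [541.0, -281.9, 226.8]
eef_rot: [3.138, -0.005, 1.58]
contact_force: [-0.3, -0.3, -1.6]
finger_gap: 62.8
time: 7.37
tool_pos: [541.0, -281.9, 226.7]
eef_rot: [3.138, -0.005, 1.58]
contact_force: [-0.4, -0.3, -1.8]
finger_gap: 63.2
```

```bash
for i in 1 2; do python3 -m pendant '[1,0,0,0.2,0, 1,0,0,0.15,0, 1,0,0,0,0, 1,0,0,0,0]'; done
```

```text
time: 7.7
tool_pos: [541.1, -281.9, 223.2]
eef_rot: [3.137, -0.005, 1.58]
contact_force: [-0.6, -0.4, -1.6]
finger_gap: 62.7
time: 8.03
tool_pos: [541.0, -282.3, 219.9]
eef_rot: [3.137, -0.003, 1.58]
contact_force: [-0.3, -0.6, -1.6]
finger_gap: 63.0
```

```bash
for i in 1 2; do python3 -m pendant '[1,0,0,0.15,0, 1,0,0,0,0, 1,0,0,0,0]'; done
```

```text
time: 8.28
tool_pos: [540.9, -282.7, 218.4]
eef_rot: [3.137, -0.003, 1.58]
contact_force: [0.2, -1.3, -0.2]
finger_gap: 63.4
time: 8.53
tool_pos: [540.8, -283.0, 217.2]
eef_rot: [3.137, -0.002, 1.58]
contact_force: [-0.2, -1.4, 1.0]
finger_gap: 62.9
```

Light contact: Fz is up about 2.6 N and Fy is -1.4 N, so the collar is pushing the hopper toward -y. I'll comply and continue.

```bash
python3 -m pendant '[1,-0.12,0,0,0, 1,0,0,0,0, 1,0,0,0,0]';  python3 -m pendant '[1,0,0,0.08,0, 1,0,0,0,0, 1,0,0,0,0]'
```

```text
time: 8.78
tool_pos: [540.9, -283.3, 217.2]
eef_rot: [3.137, -0.004, 1.58]
contact_force: [-2.0, 0.2, 1.0]
finger_gap: 62.6
time: 9.03
tool_pos: [540.8, -283.3, 217.1]
eef_rot: [3.137, -0.004, 1.58]
contact_force: [-1.1, 0.4, 0.9]
finger_gap: 63.4
```

```bash
python3 -m pendant '[1,0,-0.1,0,0, 1,0,0,0,0, 1,0,0,0,0]';  python3 -m pendant '[1,0,0,0.12,0, 1,0,0,0,0, 1,0,0,0,0]'
```

```text
time: 9.28
tool_pos: [540.7, -283.3, 217.1]
eef_rot: [3.134, -0.003, 1.581]
contact_force: [-1.6, 0.5, 1.9]
finger_gap: 62.9
time: 9.53
tool_pos: [540.7, -283.3, 216.9]
eef_rot: [3.134, -0.003, 1.581]
contact_force: [0.2, 1.4, -0.0]
finger_gap: 62.9
```

```bash
for i in 1 2; do python3 -m pendant '[1,0,0,0.15,0, 1,0,0,0,0, 1,0,0,0,0]'; done
```

```text
time: 9.78
tool_pos: [540.7, -283.3, 216.8]
eef_rot: [3.133, -0.002, 1.581]
contact_force: [0.3, 1.2, 0.5]
finger_gap: 63.0
time: 10.03
tool_pos: [540.6, -283.3, 216.7]
eef_rot: [3.132, -0.001, 1.581]
contact_force: [-0.7, 1.4, 1.5]
finger_gap: 63.0
```

It has stopped descending at z≈216.7 (predicted 215.8) with the net load around the hopper's own weight, so it is seated. I'll ease the grip, then open.

```bash
python3 -m pendant '[1,0,0,0,0, 1,0,0,0,0]' 20; python3 -m pendant '[-1,0,0,0,0, -1,0,0,0,0, -1,0,0,0,0, -1,0,0,0,0, -1,0,0,0,0, -1,0,0,0,0]'; python3 -c "
from h import *
b=snap('wrist','w6')"
```

```text
time: 10.2
tool_pos: [540.7, -283.4, 216.7]
eef_rot: [3.132, -0.001, 1.581]
contact_force: [-2.1, 1.9, 4.0]
finger_gap: 62.7
time: 10.7
tool_pos: [540.8, -283.8, 215.4]
eef_rot: [3.132, -0.001, 1.581]
contact_force: [0.4, -0.6, -0.3]
finger_gap: 85.2
```

View pics/w6.png

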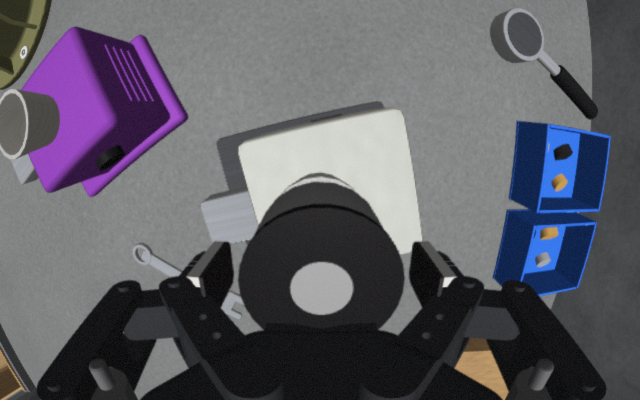

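Released: the hopper stands in the collar with its disc at (322,288) and both pads clear. I'll back straight up.

```bash
python3 -m pendant '[-1,0,0,-0.5,0, -1,0,0,-1.2,0, -1,0,0,-1.5,0, -1,0,0,-2,0, -1,0,0,-2.5,0, -1,0,0,-2.5,0, -1,0,0,0,0]' && python3 -m pendant '[-1,0,-3,-0.5,0, -1,0,-3.6,0,0, -1,0,-3.6,0,0, -1,3,-2,0,0, -1,3.6,0,0,0, -1,3.6,0,0,0, -1,3.6,0,0,0, -1,3,0,0,0, -1,0,0,0,0, -1,0,0,0,0]'
python3 - <<'E'
from h import *
for n in('scene','top','wrist'): snap(n,n+'2')
a=cv2.imread('pics/scene2.png');b=cv2.imread('pics/top2.png');w=cv2.imread('pics/wrist2.png')
A=a[240:340,180:300];B=b[100:200,355:475]
cv2.imwrite('pics/c6.png',np.vstack([cv2.resize(np.hstack([A,B]),(640,267),interpolation=cv2.INTER_CUBIC),cv2.resize(w,(512,320),interpolation=cv2.INTER_AREA)@np.eye(3) if 0 else np.pad(cv2.resize(w,(512,320)),((0,0),(0,128),(0,0)))]))
E
```

```text
time: 11.33
tool_pos: [539.2, -283.6, 326.5]
eef_rot: [3.132, -0.001, 1.581]
contact_force: [-0.5, 0.1, 0.0]
finger_gap: 85.2
time: 12.17
tool_pos: [408.0, -110.7, 338.2]
eef_rot: [3.121, 0.005, 1.578]
contact_force: [0.4, -0.0, -0.0]
finger_gap: 85.4
```

View pics/c6.png

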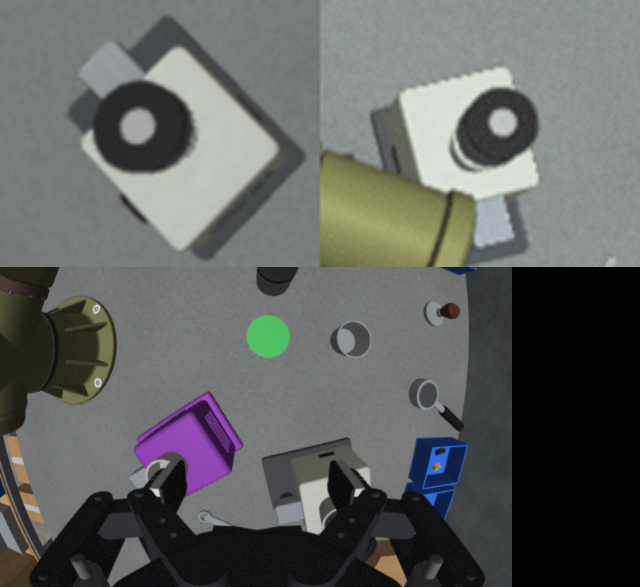

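The hopper stands in the white collar in both views. Disc positions are scene ~(231,287) and top ~(424,146). I'll check its height, centring and tilt numerically.

Run:
```python
from h import *
def blob(I,u,v,w,t):
    c=cv2.resize(I[v-w:v+w+1,u-w:u+w+1].mean(2),None,fx=8,fy=8,interpolation=cv2.INTER_LINEAR);m=(c>t).astype('uint8')
    n,l,st,ce=cv2.connectedComponentsWithStats(m);i=l[4+8*w,4+8*w];x,y=ce[i];return (x+.5)/8-.5+u-w,(y+.5)/8-.5+v-w,st[i,2:]/8
s=blob(cv2.imread('pics/scene2.png'),231,287,8,90);t=blob(cv2.imread('pics/top2.png'),424,146,8,120)
print(s,t,tri(ray('scene',*s[:2]),ray('top',*t[:2])),plane('scene',*s[:2],245.5),plane('top',*t[:2],245.5))
# fitted grinder lid ref height check and canister displacement
T0=cv2.imread('pics/top0.png');T2=cv2.imread('pics/top2.png');S0=cv2.imread('pics/scene0.png');S2=cv2.imread('pics/scene2.png')
for n,a,b,(u,v) in(('can',S0,S2,(364,172)),('green',S0,S2,(320,192)),('purple',S0,S2,(225,190))): print(n,cv2.absdiff(a,b)[v-15:v+15,u-15:u+15].mean())
```

```text
(np.float64(231.18814724919093), np.float64(286.8506067961165), array([  13.5 ,   13.75, 1158.75])) (np.float64(423.0896918561996), np.float64(145.36326118855465), array([ 10.5  ,  10.375, 681.5  ])) (array([ 540.46041862, -280.73361274,  248.67994279]), [np.float64(1.3061822247520383), np.float64(1.3061822247520214)]) [ 539.5253493  -282.48879506  245.5       ] [ 541.46960898 -280.26968792  245.5       ]
can 1.0792592592592594
green 1.031111111111111
purple 1.0529629629629629
```

Position fits within about 1.5 mm. The height reads 1–3 mm high, about the calibration tolerance. I'll do one more independent wrist look for height and tilt.

```bash
python3 -m pendant '[-1,-3,1,0,0, -1,-3.5,1,0,0, -1,-3.5,1,0,0, -1,-3,0.5,0,0, -1,0,0,0,0, -1,0,0,0,0]'
python3 - <<'E'
from h import *
snap('wrist','w7')
def disc(f,u,v):
    b=cv2.imread(f'pics/{f}.png').mean(2);n,l,st,ce=cv2.connectedComponentsWithStats((b>120).astype('uint8'));i=l[v,u];return ce[i],st[i]
d6,st=disc('w6',322,288);print(d6,st,plane('wrist',*d6,245.5,'w6'))
w=cv2.imread('pics/w7.png');d=np.load('pics/w7.npz');print(d['p'],d['r'])
# predicted pixel of the disc in w7
K,T=cam('wrist','w7');q=np.linalg.inv(T)@np.array([540.4,-281.5,246,1]);x,y,z=q[0],-q[1],-q[2];th=np.arctan2(np.hypot(x,y),z);k=th/np.hypot(x,y)*K[0,0];u,v=int(K[0,2]+k*x),int(K[1,2]+k*y);print(u,v)
d7,st=disc('w7',u,v);print(d7,st,plane('wrist',*d7,245.5,'w7'),tri(ray('wrist',*d6,'w6'),ray('wrist',*d7,'w7')),tri(ray('wrist',*d6,'w6'),ray('wrist',*d7,'w7'),ray('scene',231.19,286.85),ray('top',423.09,145.36)))
cv2.imwrite('pics/c7.png',cv2.resize(w[max(0,v-70):v+80,max(0,u-90):u+90],(720,600),interpolation=cv2.INTER_CUBIC))
E
```

```text
time: 12.82
tool_pos: [443.5, -253.9, 337.7]
eef_rot: [3.124, 0.003, 1.57]
contact_force: [-0.3, 0.4, -0.2]
finger_gap: 85.2
[321.27973654 287.86904301] [ 290  262   63   53 2581] [ 539.95567556 -284.079523    245.5       ]
[ 443.48254552 -253.86062744  337.66452908] [3.12398738 0.00323944 1.5695071 ]
436 232
[437.2004008  234.14428858] [424 222  26  26 499] [ 541.66163037 -283.26353271  245.5       ] (array([ 539.88694422, -281.60228949,  249.48187284]), [np.float64(0.0036489903890864488), np.float64(0.003648990389053514)]) (array([ 540.11839885, -280.94565075,  249.79780323]), [np.float64(0.46119355058320427), np.float64(0.6401678436386717), np.float64(0.8936369372017785), np.float64(1.8094787106448953)])
```

View pics/c7.png

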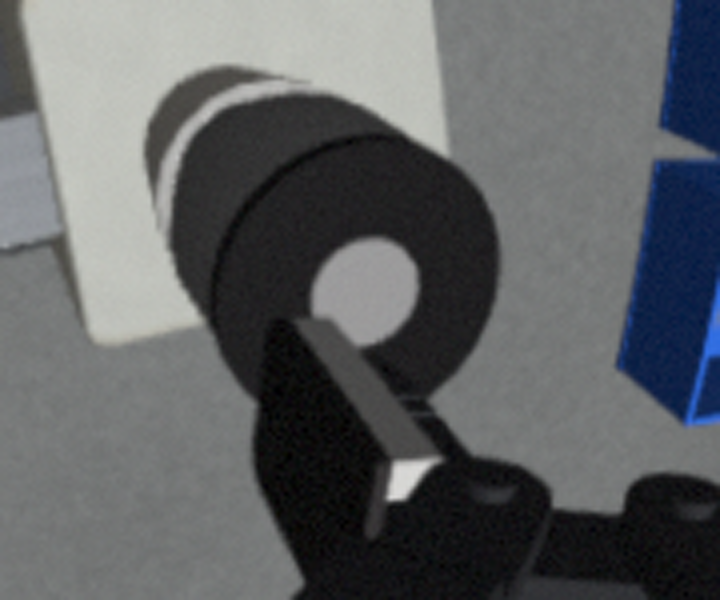

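The hopper sits evenly in the collar with a uniform rim arc visible (w7, disc at (437,234), slightly cut by the finger). Its axis is within about 1 mm of the mouth. The arm is clear, so I'm handing in.

```bash
python3 -c "
from cell import manip
print(manip.close_job())"
```

```text
the job is handed in; nothing more can be done
None
```

The loose hopper (the one with the grey disc on its lid) now sits foot first in the white bare grinder's collar, and the job is handed in. I gripped it at 45 N and lowered it in small steps. At light contact (about 3 N) I corrected sideways by about 1 mm, eased the grip to 20 N, let go and backed straight up. It was last checked at about 12.9 s.

**Last checks:**
- **Centring:** the lid disc measured about (540, -281) mm against the collar mouth at about (540, -282) mm. Each is good to about 1–2 mm, so any lean is roughly 2° or less.
- **Clearance:** the gripper was open and about 90 mm above the hopper, touching nothing.
- **Left alone:** the canister, the green look-alike and the purple grinder look the same as at the start in the scene view.

**Disagreements and failed checks:**
- **Lid height:** the cameras put the lid at about 249 mm, and the arm position at release gave about 247 mm. The expected height is about 245.5 mm. In the last wrist view a finger slightly covered the disc, which biases that reading. A 1–3 mm difference is about the calibration error, so I took the hopper as seated.
- **Collar height:** the cameras put the mouth at 175–176 mm against the stated 180 mm, so I relied on contact force for the seating height.
- **Overhead views during insertion:** the arm hid the hopper in both fixed cameras, so they gave no check while I was lowering it.

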